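# Check in a returned library book: scan its label, then post it in the returns box

### The job

Check in the returned pocket book: take the hand scanner from its rubber mat and, without touching the book with it, point it squarely at the middle of the barcode label from about 8 cm away and hold it still there for at least a full second. Then lay the scanner flat on its mat again, let go of it, and post the book down through the sprung flap of the returns box so that it is wholly inside and the flap has closed behind it. Leave the pencil cup, the book pile and the stapler where they are.

Things in the scene. Friction and masses are not known exactly. Their poses are not given: they have to be found in the camera images.
- scanner: T-shaped grey barcode scanner, 160 mm long, 0.16 kg, loose, flat on the mat. Handle 34 mm wide (y), 28 high, from x = -45 to +75; head at its -x end 78 wide, 34 high, x = -85 to -43. Origin: on the underside (z up), below the handle, a good place to grip across y; centre of mass 11 mm nearer the head. The beam leaves the head's black window along -x; the head starts roughly towards the robot.
- scan_window (a point): Middle of the scanner's black window, on the front of the head: 86 mm ahead (-x) of the scanner's origin and 17 mm above its underside. Axes as the scanner's: the beam goes along this -x axis. No trigger need be pressed; aiming and holding still reads the label.
- mat: Black rubber mat, fixed, 240 (x) by 160 (y) by 4 mm thick, the scanner's place. Origin: centre of its underside, on the desk. It lies to the left or right of the robot, the returns box on the other side.
- stand: Low aluminium book stand, fixed, base 70 (x) by 170 (y) by 6 mm, with two thin upright rails along y to 28 mm above the desk, 18 mm apart; the book stands loosely between them. Origin: centre of its underside.
- book: Returned hard-cover pocket book, rigid, loose, 0.2 kg, standing on its long edge in the stand: 15 mm thick (x), 148 mm long (y), 105 mm tall (z). Origin: centre of its lower edge face, 6 mm above the desk at the start. The cover on its +x side, away from the robot, carries the barcode label.
- book_label (a point): Centre of the white barcode label with black bars, 56 mm (along y) by 32 mm (along z), on the book's +x cover, 60 mm above the book's lower edge. Axes as the book's: +x points straight out of the label, roughly away from the robot.
- bin: Returns box of light wood, fixed, open inside, 160 (x) by 210 (y) mm, 175 mm high. Origin: centre of its underside. The floor inside is 6 mm up.
- bin_slot (a point): Centre of the slot in the box's top face, 175 mm up: 56 mm wide (x), 174 mm long (y), shut by a dark steel flap that swings down into the box when pushed. The book goes down upright, its length along the slot, either way round, best 10 mm to the -x side of this centre; let go there, it slides past the flap and drops to the floor of the box.
- flap_hinge (a point): Middle of the flap's hinge line, which runs along y at the slot's +x edge (box axes). The flap is 53 mm from hinge to free edge; hanging open it reaches 57 mm below the top of the box.
- flap (a joint): Angle of the flap, rad: 0 shut (level with the top), up to 1.4 wide open (hanging down inside). A light spring shuts it; about 0.2 N at its free edge starts it, 0.6 N holds it at 1.2 rad.
- pencil_cup: Bystander: steel pencil cup, 72 mm across and 95 mm high, with pencils to 160 mm. Origin: centre of its underside.
- book_pile: Bystander: pile of two books, 110 (x) by 160 (y) by 38 mm high. Origin: centre of its underside.
- stapler: Bystander: stapler, 150 mm long (x), 36 mm wide, 46 mm high. Origin: centre of its underside.
Mind the look-alikes: they are no part of the job. What is shaped like the scanner but purple or yellow is not meant. Of the things that look like the book, the larger one is meant.

How it is judged:
On the way, in this order (a step that is already met when the one before it is completed fails the run):
1. held scanner points at the label, still for 1 s: window 40-130 mm from the label, beam within 18 mm (its width) and 13 mm (its height) of the label centre, within 0.4 rad of square on (x of book_label in the frame of scan_window between -0.13 and -0.04 m and y of book_label in the frame of scan_window between -0.018 and 0.018 m and z of book_label in the frame of scan_window between -0.013 and 0.013 m and x of scan_window in the frame of book_label above 0.03 m and angle between the x axis of scan_window and the x axis of book_label, either way round below 0.4 rad and linear speed of scanner below 0.02 m/s and angular speed of scanner below 0.15 rad/s and contact force between the fingers and scanner above 0.5 N), for 1 s.
2. the scanner lies flat on its mat again, let go of (x of scanner in the frame of mat between -0.11 and 0.11 m and y of scanner in the frame of mat between -0.07 and 0.07 m and z of scanner in the frame of mat between -0.012 and 0.012 m and angle between scanner's own z axis and vertical below 0.12 rad and linear speed of scanner below 0.02 m/s and contact force between the fingers and scanner below 0.1 N), for 0.3 s.
At the end, for the whole second after the job is handed in: The book is wholly inside the returns box and at rest, the flap is shut (under 0.12 rad), and the scanner lies flat (within 0.12 rad) with its origin over the mat, at rest and let go of (all of step 2 and x of book in the frame of bin between -0.075 and 0.075 m and y of book in the frame of bin between -0.1 and 0.1 m and z of each of book, book_label in the frame of bin below 0.14 m and x of book_label in the frame of bin between -0.075 and 0.075 m and value of joint flap below 0.12 rad and linear speed of book below 0.03 m/s); the robot touches nothing.
It fails at once if the scanner hits the book (over 1 N) (contact force between scanner and book above 1 N).
It fails at once if the pencil cup is moved by more than 30 mm or tipped (distance of pencil_cup from where it was at the start of the episode above 0.03 m or angle between pencil_cup's own z axis and vertical above 0.3 rad).
It fails at once if the book pile is moved by more than 30 mm or tipped (distance of book_pile from where it was at the start of the episode above 0.03 m or angle between book_pile's own z axis and vertical above 0.3 rad).
It fails at once if the stapler is moved by more than 30 mm or tipped (distance of stapler from where it was at the start of the episode above 0.03 m or angle between stapler's own z axis and vertical above 0.3 rad).
It also fails if it takes over 69 s, if anything falls off the work surface, if the arm or the gripper's body presses on something with over 40 N, if the wrist force passes 120 N, or if a joint passes its speed limit or range.

### The arm

A 7-joint arm with a two-finger parallel gripper is mounted at the origin on the work surface. World frame = base frame: x ahead of the robot, y to its left, z up, the work surface at z = 0. Lengths are in m, angles in rad, forces in N, time in s.
With the tool pointing down it reaches from about 0.35 to 0.9 m from the base axis. Payload 8.1 kg.
Tool frame: the origin (TCP) lies midway between the tips of the shut fingers; the grasp point (between the pads) lies 19 mm behind it; z points along the fingers, y is the line along which they close (so a half turn about z gives the same grasp; the last joint's range is limited). The gripper opens to 92 mm and grips with 3 to 60 N. Pads are 19 mm wide; open, the fingers measure 130 mm over their backs; the gripper's body (75 mm by 190 mm) begins 47 mm behind the grasp point.
Start: joints at [-0.103, 0.434, 0.025, 1.573, -0.012, 1.134, -0.075], TCP at [0.625, -0, 0.188] pointing down, gripper open.
Joint ranges: [-2.62, 2.62], [-0.44, 2.09], [-1.27, 1.32], [0.08, 2.57], [-1.32, 4.46], [0.12, 2], [-2.74, 2.74]. Speed limits (rad/s): [2.22, 2.22, 3.01, 3.01, 3.14, 3.14, 3.14].

### API

Orientations are given as a rotation vector (axis times angle).
In Python, from cell import arm gives the robot as it stands.
- The arm moves only by the tool carry_out, never from a script. Its arguments are lists of equal length, an entry for each row: "claw": the finger opening in cm, from 0 to 9.18; "delta_pos": the shift along the tool's x, y, z in cm, a list of three; "angular": the turn, a rotation vector about the tool's x, y, z in rad, a list of three. In form: {"claw": [claw, ...], "delta_pos": [[dx, dy, dz], ...], "angular": [[ax, ay, az], ...]}. A call has 1 to 20 rows; each row shifts and turns the commanded pose from where the row before left it, along the tool's axes as they then stand; what a row does not reach is not made up. A row lasts 1/10 s, in which the tool goes at most 50 mm and 8.59 degrees, less where a joint would pass 70% of its speed; a pose out of reach is approached as far as the arm can. A call with a gripper value outside its range is refused whole. The fingers move at their own pace and stop on an object; "force" is the grip in N (left out, the last holds). Time passes only in rows, so rows that do not move let the fingers close. It gives the time, the measured TCP pose, the force, the opening and the grip force at its end, in the units of the state.
- arm.observe(): the state, without advancing time (a new reading comes with each control period).
- arm.get_image(name): name is "scene" or "side" or "wrist"; returns a dict with "frame" (480x640x3 uint8, red, green, blue), "mtx" (3x3 intrinsics, pixels), "T" (4x4, takes a point from camera to world coordinates). Camera axes: x right, y down, z forward; pixel columns grow to the right and rows downward; lengths in m; the calibration is good to about 2 mm. A picture is of the moment at which its call begins. There is no depth.
- arm.sign_off(): hands the job in; it is judged then, once.
Trained networks look in a picture, given as the dict that the camera call returned (one of the last four; its "shot" number tells which), for a name from the list of things; names that differ only in an ending like _2 or _b are one class to them, and where a whole thing is asked for, a point or a joint stands for the part that bears it (a point fixed in the world has none). Each returns a list of dicts, best first, with "conf" (0 to 1); they miss things now and then, are a little off and sometimes report something else, mostly with a low value. They report only what shows in the picture. A call takes as long as a camera call. They do not tell look-alikes from the thing itself.
- arm.look_for(label, picture): "centre" ([column, row] as shares, 0 to 1, of the picture: columns of its width, rows of its height, amid what is visible of it).
- arm.trace(label, picture): "region" (480x640 bool, what is visible of it) and "centre" ([column, row] as shares, 0 to 1, of the picture: columns of its width, rows of its height, amid what is visible of it).
- arm.place_of(label, picture): "centre" ([column, row] as shares, 0 to 1, of the picture: columns of its width, rows of its height: a listed point, or the origin of a listed thing).
The state is a dict: "clock": time; "joints": joint angles; "dq": joint speeds; "joint_efforts": joint torques, N m; "position": TCP position; "ee_rot": TCP orientation; "force": force on the tool from outside, world axes, zero at the start; "ft_torque": the same for the moment, N m; "width": opening from 0.0 (shut) to 1.0 (fully open); "gripper_force": force on a finger pad.
Only numpy, scipy, OpenCV 4.12 (cv2) and the standard library are available. Lean on these libraries where they do the work, as an engineer would, in place of code of your own. Each camera call takes 0.05 s, during which the arm holds its last target. There are 200 camera calls.

## Working session

There is one attempt and no reset: what is moved stays moved. The work goes in short steps, Python scripts to look and compute and a tool call to move; the robot and the scene stay as the last step left them, time stands still between calls to the robot, and variables do not carry over. Pictures are saved under pics/ and viewed, at most 13 in all, crops included, and the job is handed in when it is done.

Besides the shell and the picture viewer there is one more tool, called after "Emit:" in YAML: its name, and indented under it one key for each argument. carry_out: Moves the arm, as the interface text tells. Its arguments: {"type":"object","properties":{"claw":{"type":"array","items":{"type":"number"}},"delta_pos":{"type":"array","items":{"type":"array","items":{"type":"number"}}},"angular":{"type":"array","items":{"type":"array","items":{"type":"number"}}},"force":{"type":"number"}},"required":["claw","delta_pos","angular"]}

```bash
ls; mkdir -p pics
cat > h.py <<'E'
import numpy as np, cv2
from cell import arm
def shot(n, fn=None):
    p=arm.get_image(n)
    if fn: cv2.imwrite('pics/'+fn, cv2.cvtColor(p['frame'],cv2.COLOR_RGB2BGR))
    return p
def ray(p,c):
    u=np.array([c[0]*640,c[1]*480,1.]); d=p['T'][:3,:3]@np.linalg.solve(p['mtx'],u); return p['T'][:3,3],d
def onz(p,c,z):
    o,d=ray(p,c); return o+d*(z-o[2])/d[2]
def proj(p,X):
    X=np.atleast_2d(X); q=np.linalg.inv(p['T'])@np.c_[X,np.ones(len(X))].T; q=p['mtx']@q[:3]; return (q[:2]/q[2]).T
def tri(obs):
    A=np.zeros((3,3));b=np.zeros(3)
    for p,c in obs:
        o,d=ray(p,c); d=d/np.linalg.norm(d); M=np.eye(3)-np.outer(d,d); A+=M;b+=M@o
    return np.linalg.solve(A,b)
E
python3 - <<'E'
from h import *
P={n:shot(n,n+'1.png') for n in('scene','side')}
cv2.imwrite('pics/both.png',cv2.resize(cv2.vconcat([cv2.imread('pics/scene1.png'),cv2.imread('pics/side1.png')]),None,fx=.6,fy=.6))
for n,p in P.items():
    print(n,p['T'][:3,3].round(3))
    for l in 'scanner scan_window mat stand book book_label bin bin_slot flap_hinge pencil_cup book_pile stapler'.split():
        print(l,[(np.round(np.array(r['centre'])*[640,480]).astype(int).tolist(),round(r['conf'],2),onz(p,r['centre'],.175 if l in('bin_slot','flap_hinge') else 0.066 if l=='book_label' else 0).round(3)[:2].tolist()) for r in arm.place_of(l,p)])
E
```

```text
pics
scene [1.165 0.213 1.381]
scanner [([233, 222], 0.97, [0.508, -0.371]), ([168, 172], 0.8, [0.441, -0.627]), ([272, 148], 0.56, [0.229, -0.399])]
scan_window [([188, 187], 0.89, [0.461, -0.546]), ([247, 140], 0.88, [0.236, -0.479]), ([260, 199], 0.62, [0.408, -0.341]), ([498, 317], 0.29, [0.459, 0.375])]
mat [([233, 321], 0.72, [0.762, -0.223]), ([233, 223], 0.56, [0.511, -0.369])]
stand [([362, 251], 0.58, [0.434, -0.011])]
book [([362, 249], 0.89, [0.428, -0.015]), ([303, 283], 0.83, [0.59, -0.112]), ([231, 226], 0.57, [0.519, -0.37])]
book_label [([307, 274], 0.85, [0.59, -0.098]), ([360, 240], 0.71, [0.441, -0.021])]
bin [([498, 314], 0.8, [0.452, 0.373])]
bin_slot [([517, 288], 0.57, [0.461, 0.373])]
flap_hinge [([513, 301], 0.58, [0.497, 0.375]), ([233, 222], 0.21, [0.591, -0.297])]
pencil_cup [([232, 319], 0.92, [0.757, -0.228])]
book_pile [([406, 389], 0.92, [0.731, 0.232])]
stapler [([310, 354], 0.76, [0.753, -0.012]), ([358, 248], 0.62, [0.431, -0.024])]
side [0.219 0.758 1.091]
scanner [([408, 166], 0.86, [0.429, -0.624]), ([361, 212], 0.64, [0.509, -0.375]), ([458, 228], 0.62, [0.236, -0.4])]
scan_window [([391, 225], 0.81, [0.413, -0.352]), ([396, 176], 0.68, [0.451, -0.562]), ([455, 204], 0.63, [0.26, -0.493])]
mat [([363, 213], 0.88, [0.502, -0.375])]
stand [([348, 321], 0.94, [0.43, -0.0])]
book [([303, 272], 0.83, [0.586, -0.109]), ([346, 314], 0.61, [0.441, -0.018])]
book_label [([347, 298], 0.74, [0.439, -0.016]), ([303, 264], 0.7, [0.572, -0.083]), ([347, 312], 0.52, [0.427, 0.023])]
bin [([274, 462], 0.87, [0.468, 0.372])]
bin_slot [([271, 424], 0.68, [0.457, 0.373])]
flap_hinge [([253, 421], 0.56, [0.49, 0.38])]
pencil_cup [([264, 229], 0.87, [0.745, -0.224])]
book_pile [([188, 365], 0.71, [0.734, 0.23])]
stapler [([230, 284], 0.88, [0.75, -0.015])]
```

View pics/scene1.png

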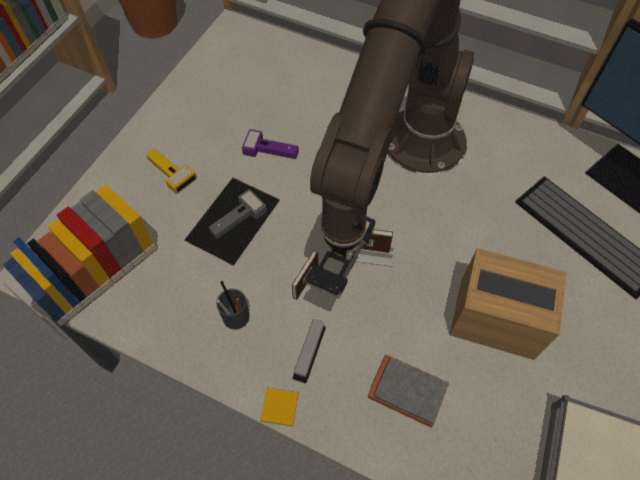

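View pics/side1.png

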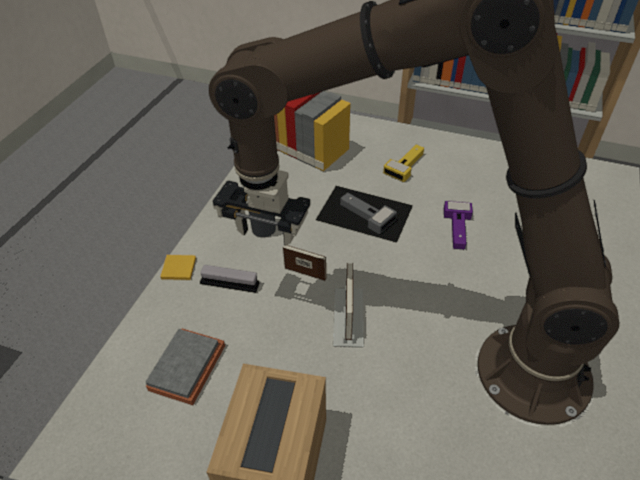

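```bash
cat >> h.py <<'E'
from scipy.spatial.transform import Rotation as R
def plan(pos=None, Rt=None, step=3.0):
    """print tool-frame total delta (cm), rotvec, to reach world pos / orientation; translation first in current axes"""
    s=arm.observe(); R0=R.from_rotvec(s['ee_rot'])
    print('t',round(s['clock'],2),'pos',np.round(s['position'],4),'w',s['width'],'axes\n',R0.as_matrix().round(3))
    if pos is not None: print('dpos cm',(R0.inv().apply(np.array(pos)-s['position'])*100).round(2))
    if Rt is not None: print('ang',(R0.inv()*Rt).as_rotvec().round(4))
def down(yaw):  # tool pointing down, tool x along yaw dir
    return R.from_matrix(np.array([[np.cos(yaw),np.sin(yaw),0],[np.sin(yaw),-np.cos(yaw),0],[0,0,-1]]))
E
python3 -c "
from h import *
plan([.5,-.37,.25],down(-.25))"
```

```text
t 1.3 pos [ 6.250e-01 -1.000e-04  1.884e-01] w 0.9954744636797125 axes
 [[ 0.  1. -0.]
 [ 1. -0. -0.]
 [-0. -0. -1.]]
dpos cm [-37.   -12.49  -6.15]
ang [0.     0.     1.8207]
```

Emit:
carry_out:
  claw: [9,9,9,9,9,9,9,9,9,9,9,9]
  delta_pos:
    - [-3.1,-1.04,-0.5]
    - [-3.1,-1.04,-0.5]
    - [-3.1,-1.04,-0.5]
    - [-3.1,-1.04,-0.5]
    - [-3.1,-1.04,-0.5]
    - [-3.1,-1.04,-0.5]
    - [-3.1,-1.04,-0.5]
    - [-3.1,-1.04,-0.5]
    - [-3.1,-1.04,-0.5]
    - [-3.1,-1.04,-0.5]
    - [-3.1,-1.04,-0.5]
    - [-2.9,-1.04,-0.5]
  angular:
    - [0,0,0]
    - [0,0,0]
    - [0,0,0]
    - [0,0,0]
    - [0,0,0]
    - [0,0,0]
    - [0,0,0]
    - [0,0,0]
    - [0,0,0]
    - [0,0,0]
    - [0,0,0]
    - [0,0,0]

```text
clock: 2.5
position: [0.4995, -0.3715, 0.2487]
ee_rot: [2.222, 2.221, -0.0]
force: [-0.2, -1.2, -0.1]
width: 0.979
gripper_force: 0.0
```

Emit:
carry_out:
  claw: [9,9,9,9,9,9,9,9,9,9,9]
  delta_pos:
    - [0,0,0]
    - [0,0,0]
    - [0,0,0]
    - [0,0,0]
    - [0,0,0]
    - [0,0,0]
    - [0,0,0]
    - [0,0,0]
    - [0,0,0]
    - [0,0,0]
    - [0,0,0]
  angular:
    - [0,0,-0.132]
    - [0,0,-0.132]
    - [0,0,-0.132]
    - [0,0,-0.132]
    - [0,0,-0.132]
    - [0,0,-0.132]
    - [0,0,-0.132]
    - [0,0,-0.132]
    - [0,0,-0.132]
    - [0,0,-0.132]
    - [0,0,0]

```text
clock: 3.6
position: [0.5001, -0.3702, 0.2484]
ee_rot: [0.39, 3.117, 0.0]
force: [-1.1, -0.6, -0.5]
width: 0.981
gripper_force: 0.0
```

Run:
```python
from h import *
s=arm.observe(); print(s['joints'])
P={n:shot(n,n+'2.png') for n in('scene','side','wrist')}
cv2.imwrite('pics/b2.png',cv2.hconcat([cv2.resize(cv2.imread('pics/wrist2.png'),(400,300)),cv2.resize(cv2.imread('pics/scene2.png')[180:420,200:520],(400,300))]))
for n,p in P.items():
    np.savez(f'pics/{n}2.npz',T=p['T'],mtx=p['mtx'])
    for l in 'scanner scan_window mat stand book book_label bin bin_slot flap_hinge'.split():
        if n=='wrist' and l[0] in 'b': continue
        z={'bin_slot':.175,'flap_hinge':.175,'book_label':.066,'scanner':.004,'scan_window':.021,'book':.006}.get(l,0)
        print(n,l,[(np.round(np.array(r['centre'])*[640,480]).astype(int).tolist(),round(r['conf'],2),onz(p,r['centre'],z).round(3)[:2].tolist()) for r in arm.place_of(l,p)])
# outlines
for n in('scene','side','wrist'):
    for l,z in (('scanner',.03),('mat',.004)):
        if n!='wrist' and l=='mat': continue
        for r in arm.trace(l,P[n])[:2]:
            c=max(cv2.findContours(r['region'].astype(np.uint8),0,2)[0],key=cv2.contourArea)[:,0]
            w=np.array([onz(P[n],q/[640,480],z)[:2] for q in c],np.float32)
            print(n,l,r['conf'],[np.round(k,3) for k in cv2.minAreaRect(w)])
```

```text
[ 0.6340933   0.39695544 -0.12058698  1.48181734  0.04865395  1.26573649
  1.83001891]
scene scanner [([236, 222], 0.85, [0.505, -0.364]), ([498, 316], 0.75, [0.458, 0.374]), ([168, 170], 0.71, [0.436, -0.63]), ([274, 149], 0.61, [0.233, -0.389])]
scene scan_window [([258, 200], 0.98, [0.423, -0.336]), ([185, 186], 0.79, [0.473, -0.545]), ([247, 142], 0.71, [0.256, -0.465]), ([230, 322], 0.58, [0.772, -0.222])]
scene mat [([234, 222], 0.91, [0.505, -0.369])]
scene stand [([363, 252], 0.95, [0.437, -0.008])]
scene book [([305, 280], 0.82, [0.582, -0.109]), ([362, 251], 0.77, [0.437, -0.01]), ([232, 320], 0.68, [0.761, -0.226])]
scene book_label [([363, 238], 0.89, [0.433, -0.014]), ([309, 272], 0.82, [0.582, -0.097])]
scene bin [([495, 317], 0.82, [0.463, 0.369])]
scene bin_slot [([518, 286], 0.75, [0.455, 0.374])]
scene flap_hinge [([513, 300], 0.77, [0.493, 0.373])]
side scanner [([364, 213], 0.73, [0.498, -0.37]), ([408, 165], 0.73, [0.429, -0.62])]
side scan_window [([458, 201], 0.91, [0.255, -0.485]), ([392, 225], 0.86, [0.408, -0.33]), ([394, 175], 0.75, [0.455, -0.543])]
side m
[... 696 characters left out ...]
, -0.551])]
wrist mat [([319, 199], 0.65, [0.503, -0.375])]
wrist stand []
wrist flap_hinge []
scene scanner 0.91 [array([ 0.44 , -0.616]), array([0.173, 0.079]), np.float64(68.429)]
scene scanner 0.72 [array([ 0.501, -0.358]), array([0.095, 0.168]), np.float64(71.853)]
side scanner 0.94 [array([ 0.493, -0.357]), array([0.098, 0.172]), np.float64(66.978)]
side scanner 0.73 [array([ 0.242, -0.38 ]), array([0.08 , 0.189]), np.float64(8.888)]
wrist scanner 0.92 [array([ 0.496, -0.369]), array([0.079, 0.161]), np.float64(67.778)]
wrist scanner 0.63 [array([ 0.443, -0.611]), array([0.143, 0.081]), np.float64(72.629)]
wrist mat 0.6 [array([ 0.5  , -0.378]), array([0.16, 0.24]), np.float64(87.103)]
```

View pics/b2.png

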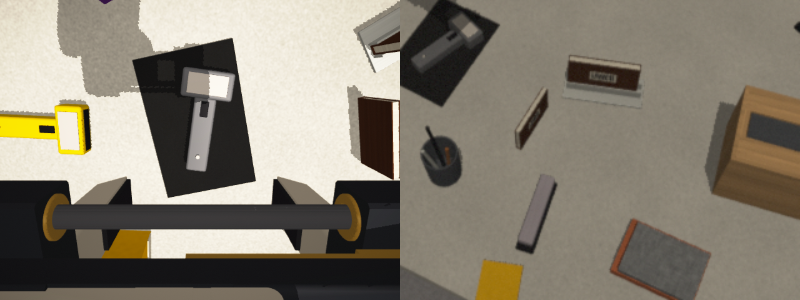

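Emit:
carry_out:
  claw: [9,9,9]
  delta_pos:
    - [0,0,3]
    - [0,0,3]
    - [0,0,0]
  angular:
    - [0,0,0.07]
    - [0,0,0.07]
    - [0,0,0]

```text
clock: 5.4
position: [0.4979, -0.3686, 0.1847]
ee_rot: [-0.61, -3.075, -0.004]
force: [-0.5, -0.5, -0.5]
width: 0.977
gripper_force: 0.0
```

```bash
cat >> h.py <<'E'
from scipy.optimize import minimize
def box(c,d,z0,z1):
    return np.array([[c[0]+i*d[0]/2,c[1]+j*d[1]/2,z] for i in(-1,1) for j in(-1,1) for z in(z0,z1)])
def place(B,x,y,a):
    return B@np.array([[np.cos(a),np.sin(a),0],[-np.sin(a),np.cos(a),0],[0,0,1]])+[x,y,0]
def fit(obs,boxes,x0):
    def cost(v):
        s=0
        for p,m in obs:
            M=np.zeros((480,640),np.uint8)
            for B in boxes: cv2.fillConvexPoly(M,cv2.convexHull((proj(p,place(B,*v))*16).round().astype(np.int32)),1,shift=4)
            M=M>0; s+=1-(M&m).sum()/(M|m).sum()
        return s/len(obs)
    best=None
    for da in(-.25,0,.25):
        S=[[x0[0],x0[1],x0[2]+da],[x0[0]+.01,x0[1],x0[2]+da],[x0[0],x0[1]+.01,x0[2]+da],[x0[0],x0[1],x0[2]+da+.15]]
        r=minimize(cost,S[0],method='Nelder-Mead',options=dict(initial_simplex=S,xatol=3e-4,fatol=1e-4))
        if best is None or r.fun<best.fun: best=r
    return best.x.round(4),round(best.fun,3)
def near(label,p,X,z):
    L=arm.trace(label,p); q=proj(p,[*X,z])[0]
    L=[r for r in L if np.linalg.norm(np.array(r['centre'])*[640,480]-q)<25]
    return L[0]['region'] if L else None
SC=[box((.015,0),(.12,.034),.004,.032),box((-.064,0),(.042,.078),.004,.038)]
BK=[box((0,0),(.015,.148),.006,.111)]
BN=[box((0,0),(.16,.21),0,.175)]
E
python3 - <<'E'
from h import *
P=[shot(n) for n in('scene','side','wrist')]
for l,X,z,b,a0 in(('book',(.438,-.011),.06,BK,0),('bin',(.46,.372),.1,BN,0),('scanner',(.5,-.371),.015,SC,-.387)):
    obs=[(p,near(l,p,X,z)) for p in P[:3 if l=='scanner' else 2]]; obs=[o for o in obs if o[1] is not None]
    if obs: print(l,len(obs),fit(obs,b,(*X,a0)),[fit([o],b,(*X,a0)) for o in obs])
p=P[1]
for r in arm.trace('book',p):
    q=np.array(r['centre'])*[640,480]; ys,xs=np.where(r['region']); print(q.round(),r['conf'],xs.min(),xs.max(),ys.min(),ys.max())
plan([.5006,-.371,.10],down(-.387+np.pi))
E
```

```text
book 2 (array([ 0.4348, -0.0149,  0.2952]), np.float64(0.149)) [(array([ 0.432 , -0.0195,  0.2535]), np.float64(0.209)), (array([ 0.4356, -0.0149,  0.2836]), np.float64(0.085))]
bin 2 (array([0.4628, 0.3725, 0.1577]), np.float64(0.016)) [(array([0.4633, 0.371 , 0.1363]), np.float64(0.013)), (array([0.4621, 0.3738, 0.1488]), np.float64(0.011))]
scanner 2 (array([ 0.5002, -0.3684, -0.3604]), np.float64(0.098)) [(array([ 0.499 , -0.3692, -0.3661]), np.float64(0.086)), (array([ 0.4982, -0.3661, -0.3906]), np.float64(0.091))]
[346. 302.] 0.91 344 352 264 340
[301. 265.] 0.85 282 325 245 280
t 5.95 pos [ 0.5003 -0.3701  0.1889] w 0.980187791958075 axes
 [[-0.925  0.381  0.001]
 [ 0.381  0.925 -0.   ]
 [-0.001 -0.    -1.   ]]
dpos cm [-0.05 -0.07  8.89]
ang [-0.0001  0.0007 -0.0037]
```

Emit:
carry_out:
  claw: [9,9,9,9,9,9,9,9,9,9,9,9]
  delta_pos:
    - [0,0,3]
    - [0,0,3]
    - [0,0,3]
    - [0,0,3]
    - [0,0,2]
    - [0,0,1]
    - [0,0,1]
    - [0,0,1]
    - [0,0,0.5]
    - [0,0,0.5]
    - [0,0,0]
    - [0,0,0]
  angular:
    - [0,0,0]
    - [0,0,0]
    - [0,0,0]
    - [0,0,0]
    - [0,0,0]
    - [0,0,0]
    - [0,0,0]
    - [0,0,0]
    - [0,0,0]
    - [0,0,0]
    - [0,0,0]
    - [0,0,0]

```text
clock: 7.15
position: [0.5004, -0.3702, 0.0088]
ee_rot: [0.61, 3.081, -0.0]
force: [-0.9, -0.1, 0.4]
width: 0.978
gripper_force: 0.0
```

Emit:
carry_out:
  claw: [2,2,2,2,2,2,2,2,2,2]
  delta_pos:
    - [0,0,0]
    - [0,0,0]
    - [0,0,0]
    - [0,0,0]
    - [0,0,0]
    - [0,0,0]
    - [0,0,0]
    - [0,0,0]
    - [0,0,0]
    - [0,0,0]
  angular:
    - [0,0,0]
    - [0,0,0]
    - [0,0,0]
    - [0,0,0]
    - [0,0,0]
    - [0,0,0]
    - [0,0,0]
    - [0,0,0]
    - [0,0,0]
    - [0,0,0]
  force: 25

```text
clock: 8.15
position: [0.5002, -0.37, 0.0084]
ee_rot: [0.61, 3.082, -0.0]
force: [0.9, -0.1, -0.7]
width: 0.228
gripper_force: 0.0
```

Run:
```python
from h import *
print({k:np.round(v,3) for k,v in arm.observe().items() if k in('width','gripper_force','position')})
a=shot('scene','s3.png');b=shot('wrist','w3.png');c=shot('side','d3.png')
f=lambda n:cv2.imread('pics/'+n)
cv2.imwrite('pics/b3.png',cv2.hconcat([cv2.resize(f('s3.png')[140:290,140:340],(400,300)),cv2.resize(f('d3.png')[140:260,300:460],(400,300))]))
cv2.imwrite('pics/b3.png',cv2.vconcat([cv2.imread('pics/b3.png'),cv2.copyMakeBorder(cv2.resize(f('w3.png'),(400,300)),0,0,200,200,0)]))
```

```text
{'position': array([ 0.5  , -0.37 ,  0.008]), 'gripper_force': np.float64(0.0), 'width': np.float64(0.228)}
```

View pics/b3.png

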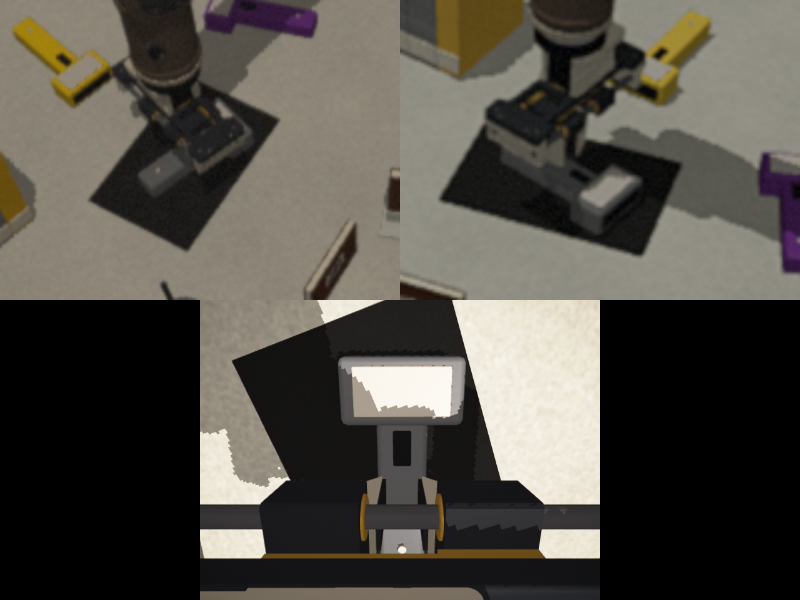

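Emit:
carry_out:
  claw: [0,0,0,0,0]
  delta_pos:
    - [0,0,0]
    - [0,0,0]
    - [0,0,0]
    - [0,0,0]
    - [0,0,0]
  angular:
    - [0,0,0]
    - [0,0,0]
    - [0,0,0]
    - [0,0,0]
    - [0,0,0]
  force: 25

```text
clock: 8.8
position: [0.5002, -0.37, 0.0085]
ee_rot: [0.61, 3.082, -0.0]
force: [-0.1, 0.4, 0.6]
width: 0.004
gripper_force: 0.0
```

Run:
```python
from h import *
s=arm.observe();print(s)
a=shot('scene','s4.png');b=shot('wrist','w4.png');c=shot('side','d4.png')
f=lambda n:cv2.imread('pics/'+n)
cv2.imwrite('pics/b4.png',cv2.hconcat([cv2.resize(f('w4.png'),(400,300)),cv2.resize(f('d4.png')[140:260,300:460],(400,300))]))
for n,p in(('scene',a),('side',c),('wrist',b)):
    print(n,proj(p,s['position']).round())
    m=near('scanner',p,(.5,-.37),.015)
    if m is not None: print(fit([(p,m)],SC,(.5,-.37,-.37)))
```

```text
{'clock': 8.8, 'joints': array([ 0.61105586,  0.62284892, -0.08855874,  1.75176374,  0.07414541,
        0.7701602 ,  1.66576716]), 'dq': array([ 2.51568068e-03,  3.88581915e-04,  1.53882868e-05,  2.81471071e-04,
        7.01567817e-04, -4.87499511e-04, -9.24564841e-04]), 'joint_efforts': array([ 7.09432470e-06, -7.30109024e+01, -8.30902476e-01, -2.40681624e+01,
        4.25480912e-02,  7.97072193e-02,  2.91196716e-05]), 'position': array([ 0.50020051, -0.37000179,  0.00845792]), 'ee_rot': array([ 6.09997146e-01,  3.08174516e+00, -3.49604920e-06]), 'force': array([-0.07236858,  0.42184889,  0.56551882]), 'ft_torque': array([ 0.11696956, -0.02865423, -0.00074748]), 'gripper_force': 0.0, 'width': 0.004230621931861153}
scene [[234. 219.]]
(array([ 0.5008, -0.3692, -0.4073]), np.float64(0.511))
side [[363. 212.]]
(array([ 0.5011, -0.3658, -0.3889]), np.float64(0.264))
wrist [[324. 276.]]
```

View pics/b4.png

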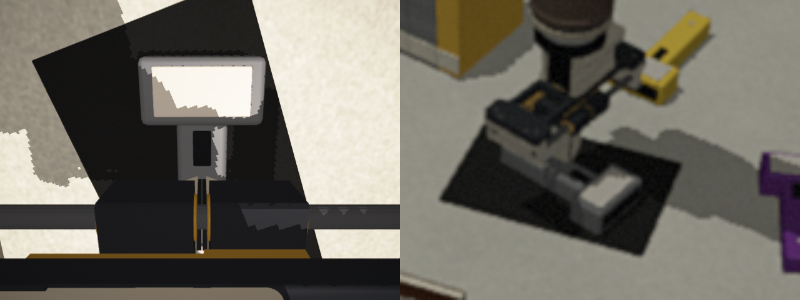

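Run:
```python
from h import *
s=arm.observe();p=shot('wrist');c=shot('side','d5.png')
print(p['T'].round(3))
for h in(0,.01,.024,.035,.05): print(h,proj(p,s['position']+[0,0,h]).round(),proj(c,s['position']+[0,0,h]).round())
w=cv2.resize(cv2.imread('pics/w4.png')[200:420,240:400],(436,600),interpolation=cv2.INTER_CUBIC)
d=cv2.resize(cv2.imread('pics/d5.png')[150:250,320:420],(364,600)[::1],interpolation=cv2.INTER_CUBIC)
cv2.imwrite('pics/b5.png',np.clip(cv2.hconcat([w,d]).astype(float)*1.6,0,255))
```

```text
[[ 0.38   0.893  0.243  0.435]
 [ 0.925 -0.366 -0.1   -0.344]
 [-0.001  0.263 -0.965  0.204]
 [ 0.     0.     0.     1.   ]]
0 [[324. 276.]] [[363. 212.]]
0.01 [[324. 283.]] [[364. 209.]]
0.024 [[324. 295.]] [[364. 205.]]
0.035 [[324. 305.]] [[364. 203.]]
0.05 [[325. 321.]] [[364. 199.]][ WARN:0@2.779] global loadsave.cpp:1063 imwrite_ Unsupported depth image for selected encoder is fallbacked to CV_8U.
```

View pics/b5.png

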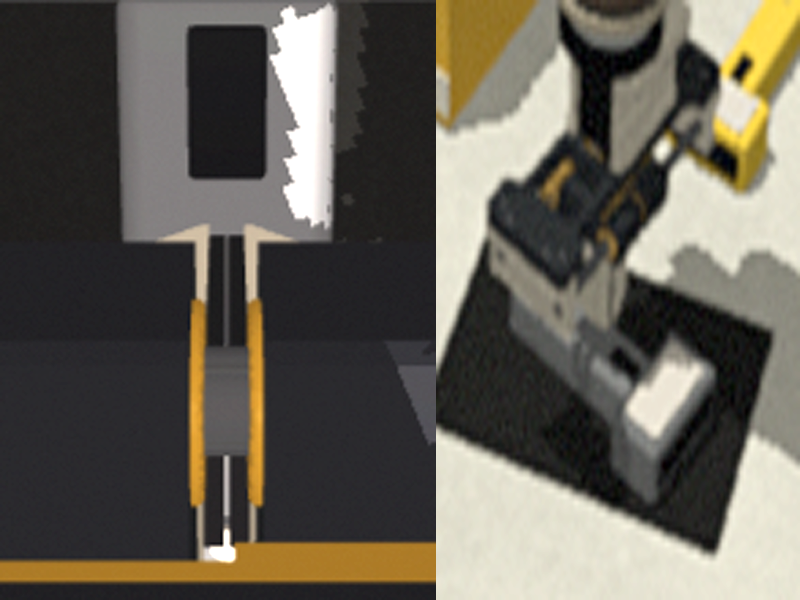

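Emit:
carry_out:
  claw: [0,0,0,0,0]
  delta_pos:
    - [0,0,-2]
    - [0,0,-2]
    - [0,0,-0.5]
    - [0,0,0]
    - [0,0,0]
  angular:
    - [0,0,0]
    - [0,0,0]
    - [0,0,0]
    - [0,0,0]
    - [0,0,0]

```text
clock: 9.7
position: [0.4998, -0.3698, 0.0527]
ee_rot: [-0.61, -3.081, -0.0]
force: [0.6, 0.4, -0.6]
width: 0.006
gripper_force: 0.0
```

Emit:
carry_out:
  claw: [0,0,0,0,0,0]
  delta_pos:
    - [0,0,1]
    - [0,0,0.5]
    - [0,0,0.3]
    - [0,0,0.3]
    - [0,0,0]
    - [0,0,0]
  angular:
    - [0,0,0]
    - [0,0,0]
    - [0,0,0]
    - [0,0,0]
    - [0,0,0]
    - [0,0,0]

```text
clock: 10.3
position: [0.5002, -0.37, 0.0324]
ee_rot: [0.61, 3.082, -0.0]
force: [0.4, -0.7, -0.0]
width: 0.009
gripper_force: 0.0
```

Run:
```python
from h import *
s=arm.observe();print(s['position'],s['force'],s['width'])
for n in('scene','side','wrist'):
    p=shot(n,n+'6.png')
    m=near('scanner',p,(.5,-.37),.015)
    if m is not None: print(n,m.sum(),fit([(p,m)],SC,(.5,-.37,-.37)))
    for r in arm.place_of('scan_window',p)[:2]:print(onz(p,r['centre'],.021),r['conf'])
```

```text
[ 0.50022598 -0.37004811  0.03241883] [ 0.3900616 -0.6572238 -0.0201308] 0.008841786978210238
scene 612 (array([ 0.5003, -0.3695, -0.4422]), np.float64(0.514))
[ 0.24140552 -0.47052289  0.021     ] 0.97
[ 0.42276585 -0.33414468  0.021     ] 0.95
side 966 (array([ 0.503 , -0.3667, -0.4272]), np.float64(0.165))
[ 0.26028782 -0.47222014  0.021     ] 0.98
[ 0.40509282 -0.32352293  0.021     ] 0.94
[ 0.42162067 -0.33973964  0.021     ] 0.68
```

Emit:
carry_out:
  claw: [0,0,0,0,0]
  delta_pos:
    - [0,0,0.3]
    - [0,0,0.3]
    - [0,0,0.3]
    - [0,0,0.3]
    - [0,0,0]
  angular:
    - [0,0,0]
    - [0,0,0]
    - [0,0,0]
    - [0,0,0]
    - [0,0,0]

```text
clock: 11.25
position: [0.4998, -0.3698, 0.0198]
ee_rot: [-0.61, -3.081, -0.001]
force: [-0.7, -0.1, -0.0]
width: 0.006
gripper_force: 0.0
```

Emit:
carry_out:
  claw: [0,0,0,0,0]
  delta_pos:
    - [0,0,0.6]
    - [0,0,0.6]
    - [0,0,0.3]
    - [0,0,0.1]
    - [0,0,0]
  angular:
    - [0,0,0]
    - [0,0,0]
    - [0,0,0]
    - [0,0,0]
    - [0,0,0]

```text
clock: 11.75
position: [0.5001, -0.3699, 0.0042]
ee_rot: [-0.61, -3.082, -0.0]
force: [0.5, 0.2, 0.1]
width: 0.004
gripper_force: 0.0
```

Emit:
carry_out:
  claw: [0,0,0]
  delta_pos:
    - [0,0,0.1]
    - [0,0,0.1]
    - [0,0,0]
  angular:
    - [0,0,0]
    - [0,0,0]
    - [0,0,0]

```text
clock: 12.05
position: [0.5002, -0.37, 0.0024]
ee_rot: [0.61, 3.082, 0.0]
force: [-0.0, -0.3, 0.3]
width: 0.003
gripper_force: 0.0
```

Emit:
carry_out:
  claw: [3,3,3,3]
  delta_pos:
    - [0,0,-4]
    - [0,0,-4]
    - [0,0,-4]
    - [0,0,0]
  angular:
    - [0,0,0]
    - [0,0,0]
    - [0,0,0]
    - [0,0,0]

```text
clock: 12.45
position: [0.5034, -0.372, 0.1285]
ee_rot: [0.609, 3.073, -0.006]
force: [0.2, -0.6, -0.3]
width: 0.297
gripper_force: 0.0
```

Run:
```python
from h import *
s=arm.observe();print(s['position'],s['width'])
Rm=R.from_rotvec(s['ee_rot']).as_matrix()
p=shot('wrist','w7.png');c=shot('side','d7.png')
w=cv2.imread('pics/w7.png');d=cv2.imread('pics/d7.png')
for k,col in((0,(0,0,255)),(-.02,(0,255,0)),(-.04,(255,0,0))):
  for y in(-.015,.015):
    q=s['position']+Rm@[0.0095,y,k]
    for img,cam in((w,p),(d,c)): cv2.circle(img,tuple(int(v) for v in proj(cam,q)[0].round()),2 if img is w else 1,col,-1)
cv2.imwrite('pics/b7.png',np.clip(cv2.hconcat([cv2.resize(w[160:460,200:440],(400,500)),cv2.resize(d[110:210,310:390],(400,500))])*1.5,0,255).astype(np.uint8))
```

```text
[ 0.50344577 -0.37203685  0.12854798] 0.29738335021562595
```

View pics/b7.png

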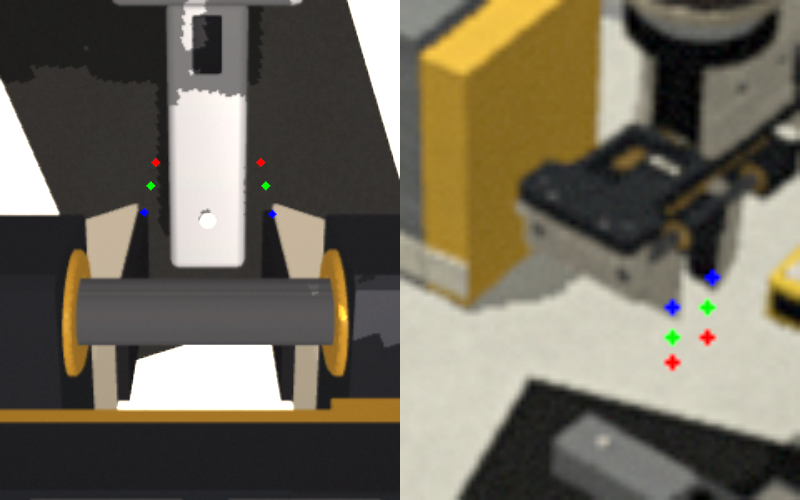

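Emit:
carry_out:
  claw: [9,9,9,9,9,9,9,9,9]
  delta_pos:
    - [0,0,0]
    - [0,0,0]
    - [0,0,0]
    - [0,0,3]
    - [0,0,3]
    - [0,0,3]
    - [0,0,2]
    - [0,0,1]
    - [0,0,0]
  angular:
    - [0,0,0]
    - [0,0,0]
    - [0,0,0]
    - [0,0,0]
    - [0,0,0]
    - [0,0,0]
    - [0,0,0]
    - [0,0,0]
    - [0,0,0]

```text
clock: 13.45
position: [0.4992, -0.3693, 0.0008]
ee_rot: [-0.609, -3.079, -0.002]
force: [0.9, -1.3, 0.6]
width: 0.974
gripper_force: 0.0
```

Emit:
carry_out:
  claw: [9,9,9,9,9,9]
  delta_pos:
    - [0,0,0.7]
    - [0,0,0.7]
    - [0,0,0.5]
    - [0,0,0.4]
    - [0,0,0]
    - [0,0,0]
  angular:
    - [0,0,0]
    - [0,0,0]
    - [0,0,0]
    - [0,0,0]
    - [0,0,0]
    - [0,0,0]

```text
clock: 14.05
position: [0.5003, -0.3701, -0.0204]
ee_rot: [0.61, 3.082, -0.0]
force: [-0.3, -0.9, 0.8]
width: 0.978
gripper_force: 0.0
```

Emit:
carry_out:
  claw: [9,9,9,9,9]
  delta_pos:
    - [0,0,0.2]
    - [0,0,0.2]
    - [0,0,0.2]
    - [0,0,0.1]
    - [0,0,0]
  angular:
    - [0,0,0]
    - [0,0,0]
    - [0,0,0]
    - [0,0,0]
    - [0,0,0]

```text
clock: 14.55
position: [0.5001, -0.3699, -0.0278]
ee_rot: [-0.61, -3.082, -0.0]
force: [-0.1, 0.1, -0.3]
width: 0.981
gripper_force: 0.0
```

Emit:
carry_out:
  claw: [0,0,0,0,0,0,0,0]
  delta_pos:
    - [0,0,0]
    - [0,0,0]
    - [0,0,0]
    - [0,0,0]
    - [0,0,0]
    - [0,0,0]
    - [0,0,0]
    - [0,0,0]
  angular:
    - [0,0,0]
    - [0,0,0]
    - [0,0,0]
    - [0,0,0]
    - [0,0,0]
    - [0,0,0]
    - [0,0,0]
    - [0,0,0]
  force: 25

```text
clock: 15.35
position: [0.5002, -0.37, -0.0276]
ee_rot: [0.61, 3.082, -0.0]
force: [0.4, 0.2, -0.6]
width: 0.367
gripper_force: 25.0
```

Run:
```python
from h import *
s=arm.observe();print(s['position'],s['width']*92,s['gripper_force'],s['force'])
P=[shot(n,n+'8.png') for n in('scene','side')]
for n,p in zip(('scene','side'),P):
    for l,z in(('book',.006),('stand',0),('book_label',.066),('book',.006)):
        print(n,l,[(onz(p,r['centre'],z).round(3)[:2].tolist(),round(r['conf'],2)) for r in arm.place_of(l,p)])
obs=[(p,near('book',p,(.438,-.011),.06)) for p in P]
print([m is not None and m.sum() for _,m in obs], fit([o for o in obs if o[1] is not None],BK,(.438,-.012,.2)))
a=cv2.imread('pics/scene8.png')[200:320,260:420]; b=cv2.imread('pics/side8.png')[240:360,270:430]
cv2.imwrite('pics/b8.png',cv2.hconcat([cv2.resize(i,(400,300),interpolation=cv2.INTER_CUBIC) for i in(a,b)]))
```

```text
[ 0.50020207 -0.37003047 -0.02755333] 33.72598095402776 24.999106228351593 [ 0.42116639  0.2221785  -0.57667923]
scene book [([0.591, -0.108], 0.94), ([0.429, -0.022], 0.71)]
scene stand [([0.437, -0.006], 0.74)]
scene book_label [([0.592, -0.1], 0.63), ([0.442, -0.014], 0.58)]
scene book [([0.591, -0.108], 0.94), ([0.429, -0.022], 0.71)]
side book [([0.578, -0.088], 0.78), ([0.442, -0.013], 0.67), ([0.721, 0.234], 0.19)]
side stand [([0.433, -0.002], 0.71), ([0.422, -0.337], 0.51)]
side book_label [([0.447, -0.015], 0.63), ([0.696, 0.262], 0.62), ([0.576, -0.085], 0.6)]
side book [([0.578, -0.088], 0.78), ([0.442, -0.013], 0.67), ([0.721, 0.234], 0.19)]
[np.int64(1180), np.int64(605)] (array([ 0.4348, -0.0149,  0.3026]), np.float64(0.14))
```

View pics/b8.png

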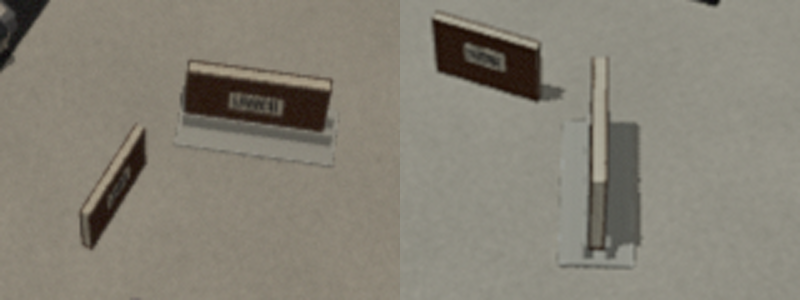

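Run:
```python
from h import *
P={n:shot(n) for n in('scene','side')}
def W(n,x,y,z):
    o=(260,200) if n=='scene' else (270,240)
    return onz(P[n],((x/2.5+o[0])/640,(y/2.5+o[1])/480),z)[:2]
def edge(t,a,b): d=b-a; print(t,a.round(3),b.round(3),'len',np.linalg.norm(d).round(3),'yaw',np.arctan2(-d[0],d[1]).round(3) if d[1]>0 else np.arctan2(d[0],-d[1]).round(3))
edge('topback',W('scene',189,60,.111),W('scene',332,79,.111))
edge('topfront',W('scene',185,70,.111),W('scene',328,87,.111))
edge('base front',W('scene',175,145,.006),W('scene',333,165,.006))
edge('side top L',W('side',193,58,.111),W('side',192,181,.111))
edge('side top R',W('side',208,58,.111),W('side',206,181,.111))
edge('side base L',W('side',162,122,.006),W('side',157,266,.006))
edge('side base R',W('side',238,122,.006),W('side',238,266,.006))
# small book top
for r in arm.trace('book',P['scene'])[:3]: print(r['centre'],r['conf'],r['region'].sum())
```

```text
topback [ 0.451 -0.086] [0.408 0.054] len 0.146 yaw 0.297
topfront [ 0.463 -0.085] [0.418 0.054] len 0.145 yaw 0.314
base front [ 0.495 -0.079] [0.443 0.082] len 0.169 yaw 0.309
side top L [ 0.46  -0.081] [0.418 0.056] len 0.143 yaw 0.298
side top R [ 0.447 -0.086] [0.406 0.052] len 0.144 yaw 0.285
side base L [ 0.49  -0.079] [0.441 0.083] len 0.17 yaw 0.292
side base R [ 0.418 -0.104] [0.37 0.06] len 0.17 yaw 0.282
[0.5673, 0.4979] 0.8 1257
[0.4755, 0.5704] 0.57 547
```

Emit:
carry_out:
  claw: [0,0,0,0,0,0,0,0,0,0,0]
  delta_pos:
    - [0,0,-0.5]
    - [0,0,-1]
    - [0,0,-1]
    - [0,0,-2]
    - [0,0,-2.5]
    - [0,0,-3]
    - [0,0,-3]
    - [0,0,-2]
    - [0,0,-2]
    - [0,0,0]
    - [0,0,0]
  angular:
    - [0,0,0]
    - [0,0,0]
    - [0,0,0]
    - [0,0,0]
    - [0,0,-0.098]
    - [0,0,-0.098]
    - [0,0,-0.098]
    - [0,0,-0.098]
    - [0,0,-0.098]
    - [0,0,-0.098]
    - [0,0,-0.1]

```text
clock: 17.2
position: [0.5006, -0.3704, 0.1445]
ee_rot: [-0.471, 3.104, -0.003]
force: [-0.2, -0.3, -2.3]
width: 0.367
gripper_force: 25.0
```

Run:
```python
from h import *
s=arm.observe();print(s['width']*92,s['gripper_force'])
P={n:shot(n) for n in('scene','side')}
def W(n,x,y,z):
    o=(260,200) if n=='scene' else (270,240)
    return onz(P[n],((x/2.5+o[0])/640,(y/2.5+o[1])/480),z)[:2].round(3)
print('small ends base',W('scene',145,160,0),W('scene',90,248,0),W('side',33,72,0),W('side',140,100,0))
o=[(P['scene'],((145/2.5+260)/640,(127/2.5+200)/480)),(P['side'],((140/2.5+270)/640,(43/2.5+240)/480))]
print('topcorner tri',tri(o))
for z in(.06,.07,.08,.09): print(z,W('scene',145,127,z),W('scene',82,212,z),W('side',33,14,z),W('side',140,43,z))
plan([.604,.037,.14],down(.298+np.pi))
```

```text
33.744453126373514 24.997815191745758
small ends base [ 0.522 -0.102] [ 0.638 -0.108] [ 0.639 -0.105] [ 0.521 -0.104]
topcorner tri [ 0.5236099  -0.10248357  0.0832977 ]
0.06 [ 0.515 -0.105] [ 0.63  -0.119] [ 0.645 -0.13 ] [ 0.529 -0.127]
0.07 [ 0.52  -0.102] [ 0.634 -0.116] [ 0.641 -0.121] [ 0.526 -0.118]
0.08 [ 0.525 -0.1  ] [ 0.638 -0.114] [ 0.637 -0.113] [ 0.523 -0.11 ]
0.09 [ 0.53  -0.097] [ 0.642 -0.111] [ 0.633 -0.104] [ 0.52  -0.101]
t 17.3 pos [ 0.5001 -0.3703  0.1436] w 0.3683716574648168 axes
 [[-0.956 -0.294  0.001]
 [-0.294  0.956 -0.001]
 [-0.001 -0.001 -1.   ]]
dpos cm [-21.9   35.87   0.33]
ang [-0.001   0.0007  0.0004]
```

Emit:
carry_out:
  claw: [0,0,0,0,0,0,0,0,0,0,0,0,0,0,0]
  delta_pos:
    - [-1,1.6,0]
    - [-1.7,2.8,0]
    - [-1.9,3.2,0]
    - [-1.9,3.2,0]
    - [-1.9,3.2,0]
    - [-1.9,3.1,0]
    - [-1.9,3.1,0]
    - [-1.9,3.1,0]
    - [-1.9,3.1,0]
    - [-1.9,3.1,0]
    - [-1.9,3.1,0]
    - [-1.3,2.1,0]
    - [-0.8,1.2,0]
    - [0,0,0]
    - [0,0,0]
  angular:
    - [0,0,0]
    - [0,0,0]
    - [0,0,0]
    - [0,0,0]
    - [0,0,0]
    - [0,0,0]
    - [0,0,0]
    - [0,0,0]
    - [0,0,0]
    - [0,0,0]
    - [0,0,0]
    - [0,0,0]
    - [0,0,0]
    - [0,0,0]
    - [0,0,0]

```text
clock: 18.8
position: [0.6043, 0.0357, 0.1424]
ee_rot: [0.462, -3.107, 0.002]
force: [0.4, -0.2, -2.2]
width: 0.368
gripper_force: 25.0
```

```bash
python3 -c "
from h import *
plan([.604,.037,.0175],down(.298+np.pi)); s=arm.observe(); print(s['gripper_force'],s['joints'].round(2))"
```

```text
t 18.8 pos [0.6043 0.0357 0.1424] w 0.3680510367848553 axes
 [[-0.957 -0.291 -0.   ]
 [-0.291  0.957 -0.001]
 [ 0.001 -0.001 -1.   ]]
dpos cm [-0.02  0.14 12.49]
ang [-0.0011 -0.0007 -0.0028]
24.99855726957321 [ 0.1   0.47 -0.36  1.66  0.19  1.05  1.55]
```

Emit:
carry_out:
  claw: [0,0,0,0,0,0,0,0,0]
  delta_pos:
    - [0,0,2]
    - [0,0,2.5]
    - [0,0,2.5]
    - [0,0,2.5]
    - [0,0,1.5]
    - [0,0,1]
    - [0,0,0.5]
    - [0,0,0]
    - [0,0,0]
  angular:
    - [0,0,0]
    - [0,0,0]
    - [0,0,0]
    - [0,0,0]
    - [0,0,0]
    - [0,0,0]
    - [0,0,0]
    - [0,0,0]
    - [0,0,0]

```text
clock: 19.7
position: [0.6052, 0.0374, 0.0183]
ee_rot: [-0.465, 3.106, -0.0]
force: [0.1, 0.4, -1.9]
width: 0.368
gripper_force: 25.0
```

Run:
```python
from h import *
plan([.604,.037,.0175])
P=[shot('side','side9.png'),shot('scene','scene9.png')]
SC2=[b+[0,0,.045] for b in SC]
for p in P:
    m=near('scanner',p,(.58,.03),.06)
    if m is not None: print(m.sum(),fit([(p,m)],SC2,(.604,.037,.298)))
    for l,z in(('scan_window',.066),('book_label',.066)): print(l,[(onz(p,r['centre'],z).round(3),round(r['conf'],2)) for r in arm.place_of(l,p)])
cv2.imwrite('pics/b9.png',cv2.hconcat([cv2.resize(cv2.imread('pics/side9.png')[220:360,210:400],(400,300)),cv2.resize(cv2.imread('pics/scene9.png')[180:320,260:450],(400,300))]))
```

```text
t 19.7 pos [0.6052 0.0374 0.0183] w 0.36824882944159243 axes
 [[-0.956 -0.293  0.001]
 [-0.293  0.956  0.   ]
 [-0.001 -0.    -1.   ]]
dpos cm [ 0.12 -0.    0.08]
849 (array([0.6059, 0.0381, 0.2769]), np.float64(0.506))
scan_window [(array([ 0.442, -0.49 ,  0.066]), 0.89), (array([0.517, 0.015, 0.066]), 0.68), (array([ 0.258, -0.41 ,  0.066]), 0.68)]
book_label [(array([ 0.443, -0.022,  0.066]), 0.94), (array([ 0.573, -0.08 ,  0.066]), 0.57)]
406 (array([0.6034, 0.0388, 0.2873]), np.float64(0.705))
scan_window [(array([ 0.492, -0.514,  0.066]), 0.84), (array([ 0.277, -0.451,  0.066]), 0.79)]
book_label [(array([ 0.575, -0.1  ,  0.066]), 0.96)]
```

View pics/b9.png

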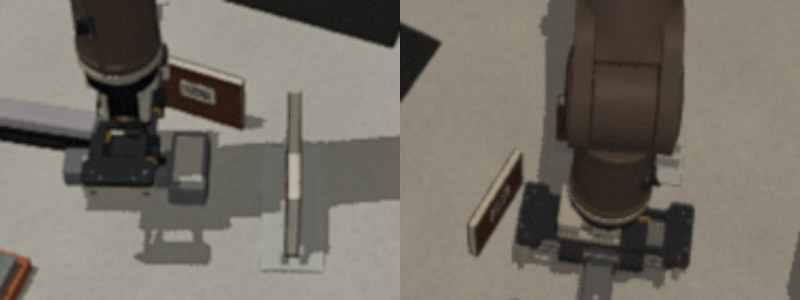

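Emit:
carry_out:
  claw: [0,0,0,0,0,0,0,0,0,0,0,0,0,0,0,0]
  delta_pos:
    - [0,0,0.05]
    - [0,0,0]
    - [0,0,0]
    - [0,0,0]
    - [0,0,0]
    - [0,0,0]
    - [0,0,0]
    - [0,0,0]
    - [0,0,0]
    - [0,0,0]
    - [0,0,0]
    - [0,0,0]
    - [0,0,0]
    - [0,0,0]
    - [0,0,0]
    - [0,0,0]
  angular:
    - [0,0,0]
    - [0,0,0]
    - [0,0,0]
    - [0,0,0]
    - [0,0,0]
    - [0,0,0]
    - [0,0,0]
    - [0,0,0]
    - [0,0,0]
    - [0,0,0]
    - [0,0,0]
    - [0,0,0]
    - [0,0,0]
    - [0,0,0]
    - [0,0,0]
    - [0,0,0]

```text
clock: 21.7
position: [0.6045, 0.0374, 0.017]
ee_rot: [-0.465, 3.107, -0.0]
force: [-0.1, -0.1, -2.2]
width: 0.372
gripper_force: 25.0
```

Emit:
carry_out:
  claw: [0,0,0,0,0,0,0]
  delta_pos:
    - [0,0,-1]
    - [0,0,-2]
    - [0,0,-2.5]
    - [0,0,-2.5]
    - [0,0,-2.5]
    - [0,0,-2]
    - [0,0,0]
  angular:
    - [0,0,0]
    - [0,0,0]
    - [0,0,0]
    - [0,0,0]
    - [0,0,0]
    - [0,0,0]
    - [0,0,0]

```text
clock: 22.4
position: [0.6065, 0.0379, 0.1457]
ee_rot: [-0.464, 3.101, -0.0]
force: [-0.1, 0.6, -1.3]
width: 0.37
gripper_force: 25.0
```

Emit:
carry_out:
  claw: [0,0,0,0,0,0,0,0,0,0,0,0,0,0,0]
  delta_pos:
    - [1,-1.6,0]
    - [1.7,-2.8,0]
    - [1.9,-3.2,0]
    - [1.9,-3.2,0]
    - [1.9,-3.2,0]
    - [1.9,-3.1,0]
    - [1.9,-3.1,0]
    - [1.9,-3.1,0]
    - [1.9,-3.1,0]
    - [1.9,-3.1,0]
    - [1.9,-3.1,0]
    - [1.3,-2.1,0]
    - [0.8,-1.2,0]
    - [0,0,0]
    - [0,0,0]
  angular:
    - [0,0,0]
    - [0,0,0]
    - [0,0,0]
    - [0,0,0]
    - [0,0,0]
    - [0,0,0]
    - [0,0,0]
    - [0,0,0]
    - [0,0,0.1]
    - [0,0,0.1]
    - [0,0,0.1]
    - [0,0,0.1]
    - [0,0,0.1]
    - [0,0,0.1]
    - [0,0,0.088]

```text
clock: 23.9
position: [0.477, -0.3612, 0.1412]
ee_rot: [-0.618, -3.079, -0.001]
force: [0.8, 0.2, -1.4]
width: 0.369
gripper_force: 25.0
```

```bash
python3 -c "
from h import *
plan([.501,-.372,-.0275],down(-.39+np.pi)); s=arm.observe(); print(s['gripper_force'],s['joints'].round(2))"
```

```text
t 23.9 pos [ 0.477  -0.3612  0.1412] w 0.36948109101006477 axes
 [[-0.922  0.386 -0.001]
 [ 0.386  0.922  0.001]
 [ 0.001  0.    -1.   ]]
dpos cm [-2.65 -0.07 16.87]
ang [ 0.0001 -0.0012 -0.0064]
24.99616652727127 [ 0.65  0.44 -0.12  1.69  0.06  1.02  1.68]
```

Emit:
carry_out:
  claw: [0,0,0,0,0,0,0,0,0,0,0,0]
  delta_pos:
    - [-1.5,0,1]
    - [-1.15,0,2]
    - [0,0,3]
    - [0,0,3]
    - [0,0,3]
    - [0,0,2]
    - [0,0,1]
    - [0,0,0.8]
    - [0,0,0.4]
    - [0,0,0.3]
    - [0,0,0]
    - [0,0,0]
  angular:
    - [0,0,0]
    - [0,0,0]
    - [0,0,0]
    - [0,0,0]
    - [0,0,0]
    - [0,0,0]
    - [0,0,0]
    - [0,0,0]
    - [0,0,0]
    - [0,0,0]
    - [0,0,0]
    - [0,0,0]

```text
clock: 25.1
position: [0.503, -0.3712, -0.0224]
ee_rot: [0.61, 3.081, -0.001]
force: [0.2, -0.1, -1.6]
width: 0.366
gripper_force: 25.0
```

Still 5 mm up; lower, release, and back off.

Emit:
carry_out:
  claw: [0,0,0,0,9,9,9,9,9,9]
  delta_pos:
    - [0,0,0.2]
    - [0,0,0.2]
    - [0,0,0.08]
    - [0,0,0]
    - [0,0,0]
    - [0,0,0]
    - [0,0,0]
    - [0,0,0]
    - [0,0,0]
    - [0,0,0]
  angular:
    - [0,0,0]
    - [0,0,0]
    - [0,0,0]
    - [0,0,0]
    - [0,0,0]
    - [0,0,0]
    - [0,0,0]
    - [0,0,0]
    - [0,0,0]
    - [0,0,0]

```text
clock: 26.1
position: [0.5026, -0.3709, -0.0279]
ee_rot: [0.61, 3.082, -0.0]
force: [-0.3, -0.4, -0.4]
width: 0.842
gripper_force: 0.0
```

Emit:
carry_out:
  claw: [9,9,9,9,9,9,9,9,9]
  delta_pos:
    - [0,0,-1.5]
    - [0,0,-3]
    - [0,0,-4]
    - [0,0,-4]
    - [0,0,-4]
    - [0,0,-4]
    - [0,0,-3]
    - [0,0,0]
    - [0,0,0]
  angular:
    - [0,0,0]
    - [0,0,0]
    - [0,0,0]
    - [0,0,0]
    - [0,0,0]
    - [0,0,0]
    - [0,0,0]
    - [0,0,0]
    - [0,0,0]

```text
clock: 27.0
position: [0.5028, -0.371, 0.2087]
ee_rot: [0.61, 3.08, -0.001]
force: [-0.9, 1.1, 0.1]
width: 0.978
gripper_force: 0.0
```

Run:
```python
from h import *
plan([.434,-.0155,.2],down(.298+np.pi/2)); plan(None,down(.298-np.pi/2))
p=shot('wrist','w10.png')
m=near('scanner',p,(.5,-.37),.015)
if m is not None: print(fit([(p,m)],SC,(.5,-.37,-.39)))
print(arm.observe()['joints'].round(2))
P=[shot('side'),shot('scene')]
o=[(q,near('bin',q,(.463,.372),.1)) for q in P]; print([fit([k],BN,(.463,.372,.15)) for k in o if k[1] is not None])
for q in P: print([(l,onz(q,r['centre'],.175).round(3)) for l in('bin_slot','flap_hinge') for r in arm.place_of(l,q)[:1]])
```

```text
t 27.0 pos [ 0.5028 -0.371   0.2087] w 0.9777242206252301 axes
 [[-0.925  0.381  0.002]
 [ 0.381  0.925 -0.001]
 [-0.002 -0.    -1.   ]]
dpos cm [19.91 30.25  0.81]
ang [6.000e-04 2.300e-03 8.819e-01]
t 27.0 pos [ 0.5028 -0.371   0.2087] w 0.9777242206252301 axes
 [[-0.925  0.381  0.002]
 [ 0.381  0.925 -0.001]
 [-0.002 -0.    -1.   ]]
ang [-2.8000e-03  7.0000e-04 -2.2597e+00]
[ 0.63  0.43 -0.12  1.54  0.05  1.18  1.68]
[(array([0.463 , 0.3723, 0.1471]), np.float64(0.008)), (array([0.4645, 0.3714, 0.1366]), np.float64(0.012))]
[('bin_slot', array([0.459, 0.371, 0.175])), ('flap_hinge', array([0.492, 0.378, 0.175]))]
[('bin_slot', array([0.46 , 0.37 , 0.175])), ('flap_hinge', array([0.497, 0.377, 0.175]))]
```

Emit:
carry_out:
  claw: [9,9,9,9,9,9,9,9,9,9,9,9,9,9,9,9,9,9]
  delta_pos:
    - [0,0,0]
    - [0,0,0]
    - [0,0,0]
    - [0,0,0]
    - [0,0,0]
    - [0,0,0]
    - [0,0,0]
    - [0,0,0]
    - [0,0,0]
    - [0,0,0]
    - [0,0,0]
    - [0,0,0]
    - [0,0,0]
    - [0,0,0]
    - [0,0,0]
    - [0,0,0]
    - [0,0,0]
    - [0,0,0]
  angular:
    - [0,0,-0.13]
    - [0,0,-0.13]
    - [0,0,-0.13]
    - [0,0,-0.13]
    - [0,0,-0.13]
    - [0,0,-0.13]
    - [0,0,-0.13]
    - [0,0,-0.13]
    - [0,0,-0.13]
    - [0,0,-0.13]
    - [0,0,-0.13]
    - [0,0,-0.13]
    - [0,0,-0.13]
    - [0,0,-0.13]
    - [0,0,-0.13]
    - [0,0,-0.13]
    - [0,0,-0.13]
    - [0,0,-0.05]

```text
clock: 29.3
position: [0.528, -0.2703, 0.1195]
ee_rot: [2.16, -2.11, 0.094]
force: [-0.3, 0.8, 0.5]
width: 0.977
gripper_force: 0.0
```

Run:
```python
from h import *
plan([.434,-.0155,.2],down(.298-np.pi/2)); print(arm.observe()['joints'].round(2))
```

```text
t 29.3 pos [ 0.528  -0.2703  0.1195] w 0.9773163137000606 axes
 [[ 0.026 -0.999 -0.039]
 [-0.991 -0.021 -0.129]
 [ 0.128  0.042 -0.991]]
dpos cm [-24.47   9.2  -10.9 ]
ang [ 0.0599 -0.1221 -0.2742]
[ 1.05  0.79 -1.27  1.7   0.9   1.36  2.74]
```

Run:
```python
from h import *
plan([.5,-.3,.21],down(-.39+np.pi)); plan(None,down(.298+np.pi/2))
```

```text
t 29.3 pos [ 0.528  -0.2703  0.1195] w 0.9773163137000606 axes
 [[ 0.026 -0.999 -0.039]
 [-0.991 -0.021 -0.129]
 [ 0.128  0.042 -0.991]]
dpos cm [ 4.04  3.24 -8.48]
ang [-0.1001 -0.1255  1.9807]
t 29.3 pos [ 0.528  -0.2703  0.1195] w 0.9773163137000606 axes
 [[ 0.026 -0.999 -0.039]
 [-0.991 -0.021 -0.129]
 [ 0.128  0.042 -0.991]]
ang [-0.176  -0.0863  2.8609]
```

Emit:
carry_out:
  claw: [9,9,9,9,9,9,9,9,9,9,9,9,9,9,9,9,9,9,9,9]
  delta_pos:
    - [0,0,0]
    - [0,0,0]
    - [0,0,0]
    - [0,0,0]
    - [0,0,-1]
    - [0,0,-1]
    - [0,0,-1]
    - [0,0,-1]
    - [0,0,-1]
    - [0,0,-1]
    - [0,0,-1]
    - [0,0,-1]
    - [0,0,-1]
    - [0,0,0]
    - [0,0,0]
    - [0,0,0]
    - [0,0,0]
    - [0,0,0]
    - [0,0,0]
    - [0,0,0]
  angular:
    - [-0.009,-0.0045,0.143]
    - [-0.009,-0.0045,0.143]
    - [-0.009,-0.0045,0.143]
    - [-0.009,-0.0045,0.143]
    - [-0.009,-0.0045,0.143]
    - [-0.009,-0.0045,0.143]
    - [-0.009,-0.0045,0.143]
    - [-0.009,-0.0045,0.143]
    - [-0.009,-0.0045,0.143]
    - [-0.009,-0.0045,0.143]
    - [-0.009,-0.0045,0.143]
    - [-0.009,-0.0045,0.143]
    - [-0.009,-0.0045,0.143]
    - [-0.009,-0.0045,0.143]
    - [-0.009,-0.0045,0.143]
    - [-0.009,-0.0045,0.143]
    - [-0.009,-0.0045,0.143]
    - [-0.009,-0.0045,0.143]
    - [-0.009,-0.0045,0.143]
    - [-0.009,-0.0045,0.143]

```text
clock: 31.3
position: [0.535, -0.2683, 0.2111]
ee_rot: [1.883, 2.511, 0.008]
force: [-0.1, 0.8, -0.2]
width: 0.975
gripper_force: 0.0
```

Run:
```python
from h import *
plan([.434,-.0155,.2],down(.298+np.pi/2)); print(arm.observe()['joints'].round(2))
```

```text
t 31.3 pos [ 0.535  -0.2683  0.2111] w 0.9752466963175024 axes
 [[-0.28   0.96   0.005]
 [ 0.96   0.28   0.002]
 [ 0.001  0.006 -1.   ]]
dpos cm [27.1  -2.62  1.12]
ang [ 0.0056 -0.0006 -0.0139]
[ 0.87  0.47 -0.72  1.57  0.32  1.22  0.38]
```

Emit:
carry_out:
  claw: [9,9,9,9,9,9,9,9,9,9,9,9]
  delta_pos:
    - [2.7,-0.26,0]
    - [2.7,-0.26,0]
    - [2.7,-0.26,0]
    - [2.7,-0.26,0]
    - [2.7,-0.26,0]
    - [2.7,-0.26,0]
    - [2.7,-0.26,0]
    - [2.7,-0.26,0]
    - [2.7,-0.26,0]
    - [2.7,-0.26,0]
    - [0,0,0]
    - [0,0,0]
  angular:
    - [0.0056,0,-0.014]
    - [0,0,0]
    - [0,0,0]
    - [0,0,0]
    - [0,0,0]
    - [0,0,0]
    - [0,0,0]
    - [0,0,0]
    - [0,0,0]
    - [0,0,0]
    - [0,0,0]
    - [0,0,0]

```text
clock: 32.5
position: [0.4297, -0.0179, 0.2115]
ee_rot: [-1.857, -2.534, -0.0]
force: [-0.1, -0.3, 0.7]
width: 0.981
gripper_force: 0.0
```

Run:
```python
from h import *
plan([.434,-.0155,.046],down(.298+np.pi/2)); print(arm.observe()['joints'].round(2))
p=shot('wrist','w11.png'); w=cv2.imread('pics/w11.png')
for v,c in(((.434,-.0155,.298),(0,0,255)),):
    for a in place(BK[0],*v)[1::2]: cv2.circle(w,tuple(int(t) for t in proj(p,a)[0]),3,c,-1)
ps=shot('scene','s11.png')
m=near('scanner',ps,(.5,-.37),.015)
if m is not None: print(fit([(ps,m)],SC,(.5,-.37,-.39)))
cv2.imwrite('pics/b11.png',cv2.hconcat([cv2.resize(w,(400,300)),cv2.resize(cv2.imread('pics/s11.png'),(400,300))]))
```

```text
t 32.5 pos [ 0.4297 -0.0179  0.2115] w 0.9812445068520363 axes
 [[-0.301  0.954 -0.   ]
 [ 0.954  0.301  0.   ]
 [ 0.    -0.    -1.   ]]
dpos cm [ 0.1   0.48 16.55]
ang [-0.     -0.0001  0.0078]
[ 0.69  0.19 -0.88  1.93  0.17  1.09  0.05]
(array([ 0.5008, -0.3696, -0.3877]), np.float64(0.145))
```

View pics/b11.png

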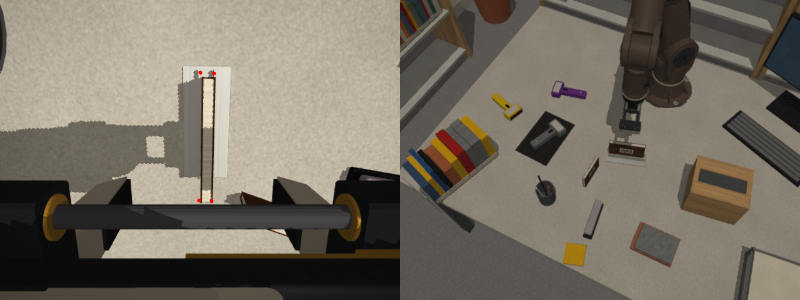

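Emit:
carry_out:
  claw: [9,9,9,9,9,9,9,9,9,9]
  delta_pos:
    - [0,0.48,1.5]
    - [0,0,3]
    - [0,0,3]
    - [0,0,3]
    - [0,0,2]
    - [0,0,2]
    - [0,0,1]
    - [0,0,1]
    - [0,0,0]
    - [0,0,0]
  angular:
    - [0,0,0.008]
    - [0,0,0]
    - [0,0,0]
    - [0,0,0]
    - [0,0,0]
    - [0,0,0]
    - [0,0,0]
    - [0,0,0]
    - [0,0,0]
    - [0,0,0]

```text
clock: 33.65
position: [0.434, -0.016, 0.0463]
ee_rot: [-1.867, -2.525, -0.0]
force: [0.3, -0.5, -0.2]
width: 0.976
gripper_force: 0.0
```

Emit:
carry_out:
  claw: [0,0,0,0,0,0,0,0,0,0,0,0]
  delta_pos:
    - [0,0,0]
    - [0,0,0]
    - [0,0,0]
    - [0,0,0]
    - [0,0,0]
    - [0,0,0]
    - [0,0,0]
    - [0,0,0]
    - [0,0,0]
    - [0,0,0]
    - [0,0,0]
    - [0,0,0]
  angular:
    - [0,0,0]
    - [0,0,0]
    - [0,0,0]
    - [0,0,0]
    - [0,0,0]
    - [0,0,0]
    - [0,0,0]
    - [0,0,0]
    - [0,0,0]
    - [0,0,0]
    - [0,0,0]
    - [0,0,0]
  force: 30

```text
clock: 34.85
position: [0.4338, -0.0159, 0.0459]
ee_rot: [-1.867, -2.525, -0.001]
force: [0.8, -0.0, -3.1]
width: 0.157
gripper_force: 29.9
```

Emit:
carry_out:
  claw: [0,0,0,0,0,0,0,0,0,0,0]
  delta_pos:
    - [0,0,-0.7]
    - [0,0,-1.5]
    - [0,0,-2.5]
    - [0,0,-3]
    - [0,0,-3]
    - [0,0,-3]
    - [0,0,-3]
    - [0,0,-2.8]
    - [0,0,-1.5]
    - [0,0,0]
    - [0,0,0]
  angular:
    - [0,0,0]
    - [0,0,0]
    - [0,0,0]
    - [0,0,0]
    - [0,0,0]
    - [0,0,0]
    - [0,0,0]
    - [0,0,0]
    - [0,0,0]
    - [0,0,0]
    - [0,0,0]

```text
clock: 35.95
position: [0.4333, -0.0162, 0.2555]
ee_rot: [-1.866, -2.525, 0.001]
force: [-0.1, -0.1, -2.6]
width: 0.161
gripper_force: 29.9
```

Run:
```python
from h import *
plan([.4535,.3706,.26],down(.142+np.pi/2)); s=arm.observe();print(s['joints'].round(2),s['gripper_force'])
```

```text
t 35.95 pos [ 0.4333 -0.0162  0.2555] w 0.16128549065461925 axes
 [[-0.293  0.956 -0.002]
 [ 0.956  0.293  0.   ]
 [ 0.001 -0.002 -1.   ]]
dpos cm [36.39 13.28 -0.43]
ang [-0.0017 -0.0009  0.1557]
[ 0.72  0.16 -0.89  1.85  0.13  1.2   0.08] 29.941594004631042
```

Emit:
carry_out:
  claw: [0,0,0,0,0,0,0,0,0,0,0,0,0,0,0,0,0]
  delta_pos:
    - [1.4,0.5,0]
    - [2.6,0.95,0]
    - [3,1.1,0]
    - [3,1.1,0]
    - [3,1.1,0]
    - [3,1.1,0]
    - [3,1.1,0]
    - [3,1.1,0]
    - [3,1.1,0]
    - [3,1.1,0]
    - [3,1.1,0]
    - [2.6,0.95,0]
    - [1.8,0.6,0]
    - [0,0,0]
    - [0,0,0]
    - [0,0,0]
    - [0,0,0]
  angular:
    - [0,0,0]
    - [0,0,0]
    - [0,0,0]
    - [0,0,0]
    - [0,0,0]
    - [0,0,0]
    - [0,0,0]
    - [0,0,0]
    - [0,0,0]
    - [0,0,0]
    - [0,0,0]
    - [0,0,0]
    - [0,0,0]
    - [0,0,0.078]
    - [0,0,0.078]
    - [0,0,0]
    - [0,0,0]

```text
clock: 37.65
position: [0.4529, 0.3597, 0.2551]
ee_rot: [-2.054, -2.375, 0.003]
force: [-0.5, -0.4, -2.5]
width: 0.163
gripper_force: 30.0
```

Run:
```python
from h import *
plan([.4535,.3706,.26],down(.142+np.pi/2)); s=arm.observe();print(s['joints'].round(2),s['gripper_force'])
p=shot('wrist','w12.png');q=shot('side','d12.png');w=cv2.imread('pics/w12.png')
S=box((0,0),(.056,.174),.175,.175)[::2]; Bt=box((0,0),(.16,.21),.175,.175)[::2]
for v in((.4635,.372,.142),):
    for B in(S,Bt):
        for a in place(B,*v): cv2.circle(w,tuple(int(t) for t in proj(p,a)[0]),3,(0,0,255),-1)
cv2.imwrite('pics/b12.png',cv2.hconcat([cv2.resize(w,(400,300)),cv2.resize(cv2.imread('pics/d12.png')[240:480,120:440],(400,300))]))
```

```text
t 37.65 pos [0.4529 0.3597 0.2551] w 0.16254497467968018 axes
 [[-0.144  0.99  -0.003]
 [ 0.99   0.144 -0.   ]
 [-0.    -0.003 -1.   ]]
dpos cm [ 1.07  0.22 -0.49]
ang [-0.0027  0.      0.0025]
[-0.15  0.45 -0.9   1.54  0.36  1.33 -0.94] 29.952823519706726
```

View pics/b12.png

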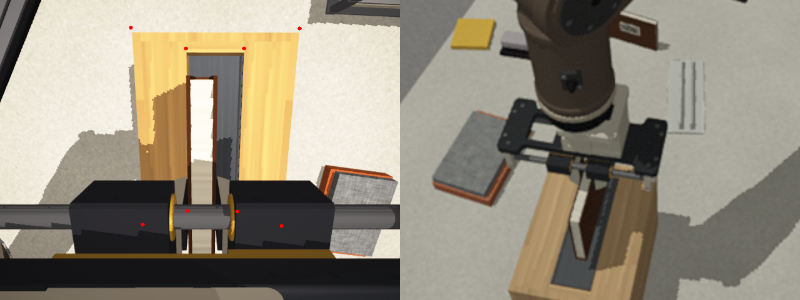

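Emit:
carry_out:
  claw: [0,0,0,0,0,0,0]
  delta_pos:
    - [0.35,0.1,0]
    - [0.35,0.12,0]
    - [0,0,1.5]
    - [0,0,1.5]
    - [0,0,0.7]
    - [0,0,0]
    - [0,0,0]
  angular:
    - [-0.003,0,0.002]
    - [0,0,0]
    - [0,0,0]
    - [0,0,0]
    - [0,0,0]
    - [0,0,0]
    - [0,0,0]

```text
clock: 38.45
position: [0.4547, 0.3675, 0.2194]
ee_rot: [2.061, 2.371, 0.003]
force: [-0.0, 0.2, -1.2]
width: 0.158
gripper_force: 30.0
```

Emit:
carry_out:
  claw: [0,0,0,0,0,0]
  delta_pos:
    - [0,0,0.7]
    - [0,0,0.7]
    - [0,0,0.7]
    - [0,0,0]
    - [0,0,0]
    - [0,0,0]
  angular:
    - [0,0,0]
    - [0,0,0]
    - [0,0,0]
    - [0,0,0]
    - [0,0,0]
    - [0,0,0]

```text
clock: 39.05
position: [0.4545, 0.3675, 0.1984]
ee_rot: [2.061, 2.371, 0.003]
force: [-1.0, 0.0, -1.6]
width: 0.165
gripper_force: 30.0
```

Emit:
carry_out:
  claw: [0,0,0,0,0,0,0,0,0,0]
  delta_pos:
    - [0,0,0.7]
    - [0,0,0.7]
    - [0,0,0.7]
    - [0,0,0.7]
    - [0,0,0.7]
    - [0,0,0.7]
    - [0,0,0.5]
    - [0,0,0.2]
    - [0,0,0]
    - [0,0,0]
  angular:
    - [0,0,0]
    - [0,0,0]
    - [0,0,0]
    - [0,0,0]
    - [0,0,0]
    - [0,0,0]
    - [0,0,0]
    - [0,0,0]
    - [0,0,0]
    - [0,0,0]

```text
clock: 40.05
position: [0.4545, 0.3675, 0.1493]
ee_rot: [2.06, 2.371, 0.003]
force: [-2.1, -0.3, -3.0]
width: 0.158
gripper_force: 30.0
```

Release, hold, then lift off.

Emit:
carry_out:
  claw: [9,9,9,9,9,9,9,9,9,9]
  delta_pos:
    - [0,0,0]
    - [0,0,0]
    - [0,0,0]
    - [0,0,0]
    - [0,0,0]
    - [0,0,0]
    - [0,0,0]
    - [0,0,0]
    - [0,0,0]
    - [0,0,0]
  angular:
    - [0,0,0]
    - [0,0,0]
    - [0,0,0]
    - [0,0,0]
    - [0,0,0]
    - [0,0,0]
    - [0,0,0]
    - [0,0,0]
    - [0,0,0]
    - [0,0,0]

```text
clock: 41.05
position: [0.4547, 0.3675, 0.1493]
ee_rot: [2.061, 2.371, 0.003]
force: [0.4, -0.3, 0.4]
width: 0.961
gripper_force: 0.0
```

Emit:
carry_out:
  claw: [9,9,9,9,9,9,9,9,9,9,9]
  delta_pos:
    - [0,0,-1.5]
    - [0,0,-2.5]
    - [0,0,-3]
    - [0,0,-3]
    - [-2,0,0]
    - [-3,0,0]
    - [-3,0,0]
    - [-3,0,0]
    - [-2,0,0]
    - [0,0,0]
    - [0,0,0]
  angular:
    - [0,0,0]
    - [0,0,0]
    - [0,0,0]
    - [0,0,0]
    - [0,0,0]
    - [0,0,0]
    - [0,0,0]
    - [0,0,0]
    - [0,0,0]
    - [0,0,0]
    - [0,0,0]

```text
clock: 42.15
position: [0.4728, 0.239, 0.2501]
ee_rot: [2.061, 2.37, 0.005]
force: [-0.4, 0.1, 0.2]
width: 0.981
gripper_force: 0.0
```

Run:
```python
from h import *
plan()
p=shot('wrist','w13.png');q=shot('side','d13.png');s=shot('scene','s13.png')
m=near('scanner',s,(.5,-.37),.015)
if m is not None: print(fit([(s,m)],SC,(.5,-.37,-.39)))
a=cv2.imread('pics/w13.png');b=cv2.imread('pics/d13.png')[330:480,180:380];c=cv2.imread('pics/s13.png')[230:380,420:620]
cv2.imwrite('pics/b13.png',cv2.vconcat([cv2.resize(a,(400,300)),cv2.hconcat([cv2.resize(i,(200,300)) for i in(b,c)])]))
cv2.imwrite('pics/b13.png',cv2.vconcat([cv2.hconcat([cv2.resize(b,(400,300)),cv2.resize(c,(400,300))]),cv2.hconcat([cv2.resize(a,(400,300)),cv2.resize(cv2.imread('pics/s13.png'),(400,300))])]))
```

```text
t 42.15 pos [0.4728 0.239  0.2501] w 0.9808030073557598 axes
 [[-0.139  0.99   0.003]
 [ 0.99   0.139  0.002]
 [ 0.002  0.003 -1.   ]]
(array([ 0.5002, -0.3714, -0.3683]), np.float64(0.1))
```

View pics/b13.png

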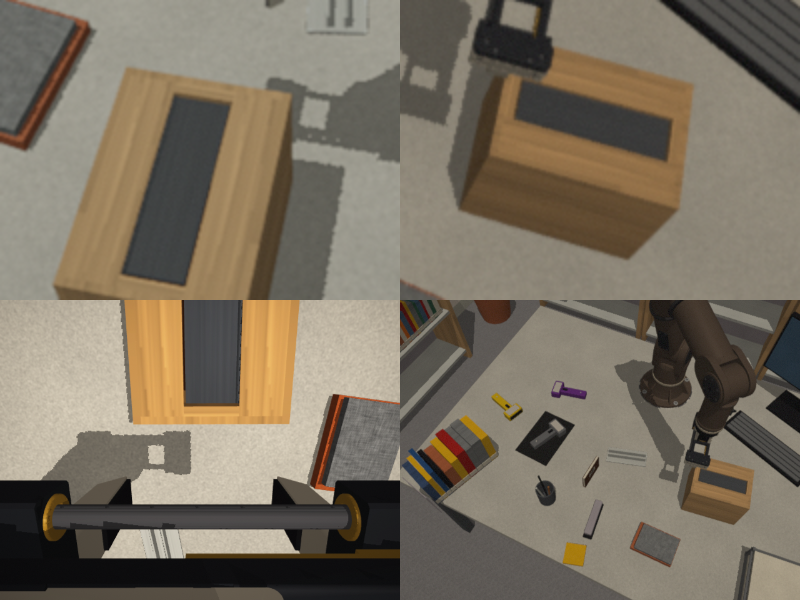

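The flap is shut, the book is inside the box with the stand empty, and the scanner lies on its mat. The bystanders are where they started.

```bash
python3 -c "
from cell import arm
print(arm.sign_off())"
```

```text
the job is handed in; nothing more can be done
None
```

The job is handed in: the scanner was held on the label for over a second and laid back on its mat, and the book was posted with the flap shut behind it; no verdict came back, so this rests on the final pictures and readings.

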